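Unlatch and open the wide test jig

ROBOT

A 7-joint arm with a two-finger parallel gripper is mounted at the origin on the work surface. World frame = base frame: x ahead of the robot, y to its left, z up, the work surface at z = 0. Lengths are in m, angles in rad, forces in N, time in s.
With the tool pointing down it reaches from about 0.425 to 0.875 m from the base axis. Payload 4.7 kg.
Tool frame: the origin (TCP) lies midway between the tips of the shut fingers; the grasp point (between the pads) lies 19 mm behind it; z points along the fingers, y is the line along which they close (so a half turn about z gives the same grasp; the last joint's range is limited). The gripper opens to 87 mm and grips with 3 to 60 N. Pads are 19 mm wide; open, the fingers measure 117 mm over their backs; the gripper's body (75 mm by 190 mm) begins 51 mm behind the grasp point.
Start: joints at [1.319, 0.321, -0.07, 1.45, 0.023, 1.371, -0.057], TCP at [0.171, -0.627, 0.223] pointing down, gripper open.
Joint ranges: [-2.86, 2.86], [-0.3, 2.09], [-1.38, 1.24], [0.06, 2.45], [-1.56, 4.7], [0.09, 2.05], [-2.69, 2.69]. Speed limits (rad/s): [2.57, 2.57, 3.14, 3.14, 3.14, 3.14, 3.14].

INTERFACE

Orientations are given as a rotation vector (axis times angle).
In Python, from bench import monitor, cams, workorder gives the robot as it stands.
- The arm moves only by the tool move_arm, never from a script. Its arguments are lists of equal length, an entry for each row: "slide": the shift along the tool's x, y, z in cm, a list of three; "roll": the turn about the tool's z in rad. In form: {"slide": [[dx, dy, dz], ...], "roll": [roll, ...]}. A call has 1 to 20 rows; each row is the pose to reach, as a shift and turn from the pose commanded when the call began, along the tool's axes at that moment; what a row does not reach only later rows make up. A row lasts 1/10 s, in which the tool goes at most 50 mm and 8.59 degrees, less where a joint would pass 70% of its speed; a pose out of reach is approached as far as the arm can. A call with a gripper value outside its range is refused whole. "gripper" is the finger opening in cm, from 0 to 8.7, set as the call begins (left out, the last holds). The fingers move at their own pace and stop on an object; "squeeze" is the grip in N (left out, the last holds). Time passes only in rows, so rows that repeat a pose let the fingers close. It gives the time, the measured TCP pose, the force, the opening and the grip force at its end, in the units of the state.
- monitor.get_state(): the state, without advancing time (a new reading comes with each control period).
- cams.get_image(name): name is "scene" or "top" or "wrist"; returns the picture (384x512x3 uint8, red, green, blue); there is no depth.
- cams.get_calibration(name): a dict with "mtx" (3x3 intrinsics, pixels), "R" (3x3) and "t" (3): a world point X has camera coordinates R X + t. Camera axes: x right, y down, z forward; pixel columns grow to the right and rows downward; lengths in m; the calibration is good to about 2 mm. A picture is of the moment at which its call begins: read the wrist's pose just before it. get_calibration takes no time and is no camera call; for the wrist camera it gives the pose at the moment of the call.
- workorder.close_job(): hands the job in; it is judged then, once.
The state is a dict: "time": time; "joint_positions": joint angles; "qd": joint speeds; "joint_torque": joint torques, N m; "position": TCP position; "tool_rot": TCP orientation; "ft_force": force on the tool from outside, world axes, zero at the start; "torque": the same for the moment, N m; "grip_width": opening from 0.0 (shut) to 1.0 (fully open); "grip_force": force on a finger pad.
Only numpy, scipy, OpenCV 4.12 (cv2) and the standard library are available. Lean on these libraries where they do the work, as an engineer would, in place of code of your own. Each camera call takes 0.05 s, during which the arm holds its last target. There are 200 camera calls.

TASK

Two latched test jigs stand on the assembly bench, a wide one and a narrow one. On the wide one, swing the latch lever about a quarter turn so that it is well clear of the lid, then lift the lid by its tab until it stands steeply open on its own (beyond 60 degrees) and let go. Leave the narrow jig's latch closed.

Things in the scene. Friction and masses are not known exactly. Their poses are not given: they have to be found in the camera images.
- wide_jig: Wide test jig, fixed to the bench: aluminium box with grey lid, 130 mm deep (x), 220 mm wide (y), lid top at z = 58 mm. Origin: centre of its underside. Its front (-x) faces the robot, give or take its yaw; y to the left seen from the robot, z up. Latch pivot (vertical, front right corner) at x = -45, y = -132 mm. Lid hinge line (along y, back edge) at x = 65, z = 50 mm.
- wide_latch (a joint): Its latch: level steel lever with an upright black grip post, 14 mm across, 62 mm from the pivot, from z = 68 to 114 mm of the jig; pinch or push it. In rad: 0 = along the jig's +y over the lid (latched), grows counter-clockwise from above; 1.57 = straight out to the front (-x); stop 1.75. Starts at 0 to 0.2; blocks the lid up to about 1.0. Light (about 1 N), stays where left.
- wide_lid (a joint): Its lid, in rad: 0 shut, 1.57 upright, stop 1.75; stays at any angle, about 3 N lifts it. Its black tab, 24 mm wide (y), 12 thick, juts 50 mm forward in the lid's plane (jig x = -65 to -115, y = 0, mid z = 54 mm), free all round. Pinch it across its width 32 mm out (162 mm from the hinge): it turns between the fingers as the lid rises, so the tool can stay pointing down.
- narrow_latch (a joint): Latch lever of the other, narrow jig (120 mm wide, else built the same, fixed on the other side of the bench's middle), in rad: 0 = latched, starts at 0 to 0.2. To be left as it is.

How it is judged:
By the outcome, as a careful person would: the job done as asked, in the order asked, and still so for the second after the job is handed in, with the robot touching nothing.
It also fails if it takes over 48 s, if anything falls off the work surface, if the arm or the gripper's body presses on something with over 40 N, if the wrist force passes 120 N, or if a joint passes its speed limit or range.

## Working session

There is one attempt and no reset: what is moved stays moved. The work goes in short steps, Python scripts to look and compute and a tool call to move; the robot and the scene stay as the last step left them, time stands still between calls to the robot, and variables do not carry over. Pictures are saved under pics/ and viewed, at most 10 in all, crops included, and the job is handed in when it is done.

Besides the shell and the picture viewer there is one more tool, called after ">>>" in YAML: its name, and indented under it one key for each argument. move_arm: Moves the arm, as the interface text tells. Its arguments: {"type":"object","properties":{"slide":{"type":"array","items":{"type":"array","items":{"type":"number"}}},"roll":{"type":"array","items":{"type":"number"}},"gripper":{"type":"number"},"squeeze":{"type":"number"}},"required":["slide","roll"]}

```bash
mkdir -p pics; ls
python3 - <<'E'
from bench import monitor,cams
import cv2
s=monitor.get_state(); print(s['time'],s['position'],s['tool_rot'])
for n in ['scene','top']:
    cv2.imwrite(f'pics/{n}0.png',cams.get_image(n)[:,:,::-1]); c=cams.get_calibration(n); print(n,c)
E
```

```text
pics
0.0 [ 0.17052777 -0.62665059  0.22149003] [-3.11204783e+00 -4.15989067e-01  5.54106545e-04]
scene {'mtx': array([[376.38542372,   0.        , 260.43197974],
       [  0.        , 376.38542372, 196.02050618],
       [  0.        ,   0.        ,   1.        ]]), 'R': array([[-0.64492863,  0.76417345, -0.01029554],
       [ 0.55028119,  0.4549803 , -0.70013108],
       [-0.53033732, -0.45720002, -0.7139401 ]]), 't': array([ 0.46078292, -0.23480005,  1.28716158])}
top {'mtx': array([[382.8186272 ,   0.        , 257.62843264],
       [  0.        , 382.8186272 , 199.6410485 ],
       [  0.        ,   0.        ,   1.        ]]), 'R': array([[ 0.01905867, -0.99921066, -0.03485426],
       [-0.99402574, -0.01518961, -0.10808378],
       [ 0.10746904,  0.03670597, -0.99353061]]), 't': array([-0.07088875,  0.62034908,  0.81352761])}
```

View pics/top0.png

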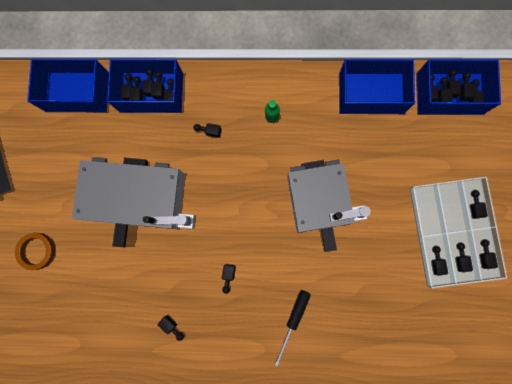

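View pics/scene0.png

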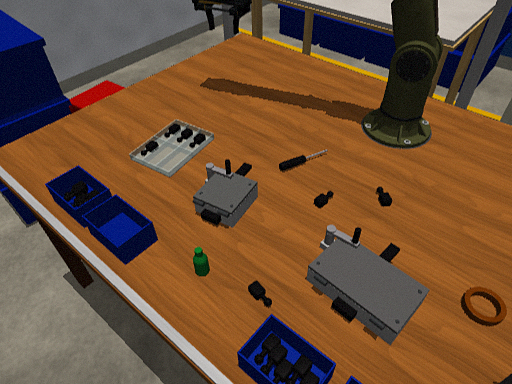

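The top view shows the wide jig on the robot's left: lid around (130,193), tab (121,235), post (149,220) and pivot near (188,221). The narrow jig is at (320,195). I'll zoom in on the wide one.

Run:
```python
import cv2
a=cv2.imread('pics/top0.png')[145:260,60:210]
b=cv2.imread('pics/scene0.png')[215:345,295:435]
cv2.imwrite('pics/crop.png',cv2.resize(a,None,fx=5,fy=5,interpolation=cv2.INTER_CUBIC))
```

```text
(no output)
```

View pics/crop.png

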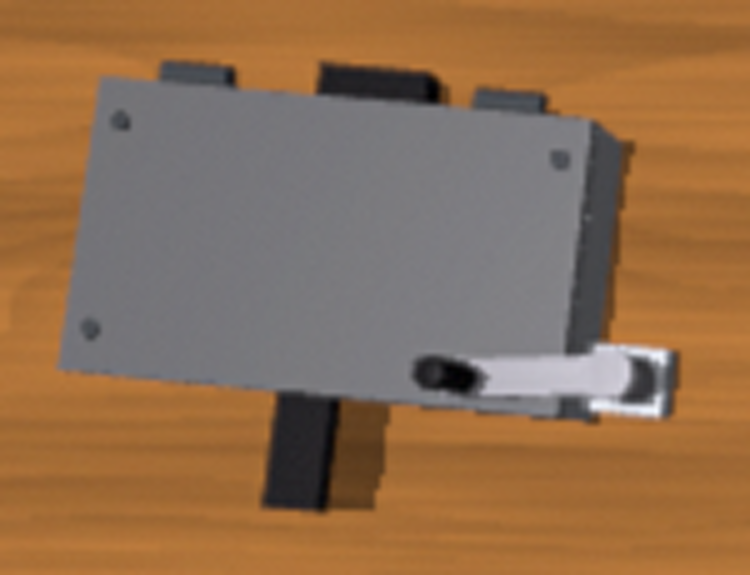

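Crop (5x, offset 60,145): lid corners at about (103,77), (592,120), (60,370), (558,415). The tab end runs (262,507)–(326,511), and the post top is near (435,372).

```bash
cat > h.py <<'E'
import numpy as np
from scipy.spatial.transform import Rotation as Ro
def back(cal,uv,z):
    d=np.linalg.inv(cal['mtx'])@np.r_[uv,1.]; d=cal['R'].T@d; c=-cal['R'].T@cal['t']
    return c+d*(z-c[2])/d[2]
def jig(p):   # xy/yaw -> function
    R=Ro.from_euler('z',p[2]).as_matrix()
    return lambda q: R@np.asarray(q)+np.r_[p[0],p[1],0]
def in_tool(s,X): return Ro.from_rotvec(s['tool_rot']).inv().apply(np.asarray(X)-s['position'])*100
E
python3 - <<'E'
from h import *
from bench import cams,monitor
from scipy.optimize import least_squares
c=cams.get_calibration('top')
px=np.array([(103,77),(592,120),(60,370),(558,415),(262,507),(326,511)])/5+[60,145]
P=[(.065,.11,.058),(.065,-.11,.058),(-.065,.11,.058),(-.065,-.11,.058),(-.115,.012,.06),(-.115,-.012,.06)]
W=np.array([back(c,u,p[2]) for u,p in zip(px,P)])
f=lambda p:np.ravel([(jig(p)(q)-w)[:2] for q,w in zip(P,W)])
r=least_squares(f,[.6,.3,0]); p=r.x
print('jig',p,'res mm',np.round(r.fun*1000,1))
post=back(c,np.array([435,372])/5+[60,145],.114); J=jig(p); piv=J([-.045,-.132,0])
d=post-piv; print('post',post,'r',np.hypot(*d[:2]),'latch',np.arctan2(d[1],d[0])-np.pi/2-p[2])
s=monitor.get_state(); print('tool axes\n',Ro.from_rotvec(s['tool_rot']).as_matrix().round(3))
print('piv',piv,'tabgrip',J([-.097,0,.054]), 'r',[np.hypot(*J(q)[:2]) for q in [(-.097,0,0),(.065,0,0),(-.045,-.132,0)]])
E
```

```text
jig [ 0.62712298  0.22609382 -0.07090705] res mm [ 0.1  0.6  1.  -0.9 -0.3 -0.1 -0.3 -1.1  0.  -1.2 -0.5  2.7]
post [0.56943053 0.15783939 0.114     ] r 0.06032467080765724 latch 0.12818913480291566
tool axes
 [[ 0.965  0.263 -0.001]
 [ 0.263 -0.965  0.002]
 [-0.    -0.002 -1.   ]]
piv [0.57288417 0.09761366 0.        ] tabgrip [0.53036672 0.23296604 0.054     ] r [np.float64(0.5792771708547977), np.float64(0.7265434623247784), np.float64(0.5811408570311627)]
```

The fit residuals are within 3 mm, the post radius is 60 mm against 62 expected, and the latch is at about 0.13 rad, so the pose is plausible. I'll move above the post by way of a waypoint ahead of the base.

>>> move_arm:
  slide:
    - [1,-0.8,0]
    - [4,-3,0]
    - [8,-6,0]
    - [12,-9,0]
    - [16,-12,0]
    - [20,-15,0]
    - [24,-18,0]
    - [28,-21,0]
    - [32,-24,0]
    - [36,-27.5,0]
    - [40,-31,0]
    - [43,-34,0]
    - [46,-38,0]
    - [48.5,-42,0]
    - [51,-46.5,0]
    - [53.5,-51,1]
    - [56,-56,2]
    - [58,-61,3]
    - [59.1,-65.2,4]
    - [59.1,-65.2,4]
  roll: [0,0.02,0.04,0.06,0.08,0.1,0.12,0.14,0.16,0.18,0.2,0.21,0.21,0.21,0.21,0.21,0.21,0.21,0.21,0.21]
  gripper: 6

```text
time: 2.1
position: [0.5663, 0.1661, 0.1814]
tool_rot: [-3.136, -0.105, 0.004]
ft_force: [-0.8, 1.2, -0.1]
grip_width: 0.689
grip_force: 0.0
```

```bash
cat > chk.py <<'E'
from h import *
from bench import monitor
p=[.62712,.22609,-.0709]; J=jig(p); piv=J([-.045,-.132,0])
def post(th,z): a=np.pi/2+p[2]+th; return piv+[.062*np.cos(a),.062*np.sin(a),z]
def yang(s):
    y=Ro.from_rotvec(s['tool_rot']).as_matrix()[:,1]; return np.arctan2(y[1],y[0])
E
python3 - <<'E'
from chk import *
import cv2
from bench import cams
s=monitor.get_state();print(s['time'],s['position'],yang(s),s['ft_force'].round(1) if hasattr(s['ft_force'],'round') else s['ft_force'])
print('to post',in_tool(s,post(.128,.078)), in_tool(s,[.5694,.1578,.078]))
c=cams.get_calibration('wrist'); im=cams.get_image('wrist')
cv2.imwrite('pics/w1.png',im[:,:,::-1])
P=post(.128,.114);q=c['mtx']@(c['R']@P+c['t']);print('pred px',q[:2]/q[2])
E
```

```text
2.1 [0.56631776 0.16607211 0.18143796] -1.5039758077022938 [-0.8  1.2 -0.1]
to post [ 0.28446714  0.71871319 10.34016629] [ 0.27866376  0.88954684 10.33946086]
pred px [264.70417801 201.54789702]
```

View pics/w1.png

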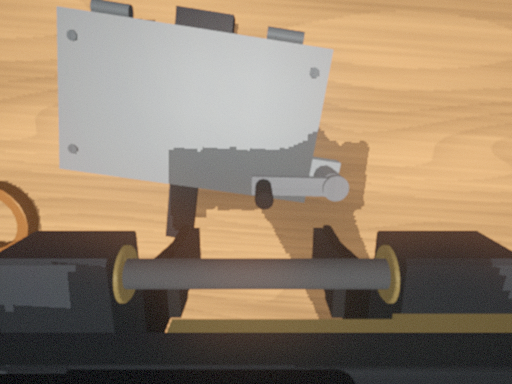

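The wrist picture shows the post top near (264,200) against a predicted (265,202), so the pose is good. Next I lower over the post and let the arm settle.

>>> move_arm:
  slide:
    - [0,0,0.5]
    - [0,0,2.5]
    - [0,0,4.5]
    - [0,0,6.5]
    - [0,0,8.5]
    - [0,0,10]
    - [0,0,10.3]
    - [0,0,10.3]
    - [0,0,10.3]
  roll: [0,0,0,0,0,0,0,0,0]

```text
time: 3.05
position: [0.5705, 0.1569, 0.0805]
tool_rot: [-3.14, -0.087, -0.003]
ft_force: [0.2, 0.1, 0.3]
grip_width: 0.69
grip_force: 0.0
```

Run:
```python
from chk import *
s=monitor.get_state();print(s['time'],s['position'],yang(s),in_tool(s,post(.128,.078)))
for t in np.linspace(.128,1.62,13)[1:]:
    print(round(t,2),in_tool(s,post(t,.078)+s['position']-post(.128,.078)).round(1))
```

```text
3.05 [0.57049067 0.15691564 0.08052165] -1.5156635067439341 [-0.10063291 -0.26521127  0.25199376]
0.25 [-0.8  0.  -0. ]
0.38 [-1.5  0.2 -0. ]
0.5 [-2.3  0.4 -0. ]
0.63 [-3.   0.8 -0. ]
0.75 [-3.6  1.2 -0. ]
0.87 [-4.2  1.7 -0. ]
1.0 [-4.7  2.2 -0. ]
1.12 [-5.2  2.8 -0. ]
1.25 [-5.6  3.5 -0. ]
1.37 [-5.9  4.2 -0. ]
1.5 [-6.1  5.  -0. ]
1.62 [-6.2  5.7 -0. ]
```

>>> move_arm:
  slide:
    - [0,0,0]
    - [0,0,0]
    - [0,0,0]
    - [0,0,0]
    - [0,0,0]
    - [0,0,0]
    - [0,0,0]
    - [0,0,0]
  roll: [0,0,0,0,0,0,0,0]
  gripper: 0.6
  squeeze: 20

```text
time: 3.85
position: [0.5693, 0.1608, 0.0796]
tool_rot: [-3.136, -0.091, -0.001]
ft_force: [0.2, 6.3, -1.2]
grip_width: 0.154
grip_force: 20.0
```

Pinched: the opening is about 13–14 mm, which matches the post. Now the arc.

>>> move_arm:
  slide:
    - [-0.4,0,0]
    - [-0.8,0,0]
    - [-1.5,0.2,0]
    - [-2.3,0.4,0]
    - [-3.0,0.8,0]
    - [-3.6,1.2,0]
    - [-4.2,1.7,0]
    - [-4.7,2.2,0]
    - [-5.2,2.8,0]
    - [-5.6,3.5,0]
    - [-5.9,4.2,0]
    - [-6.1,5.0,0]
    - [-6.2,5.7,0]
    - [-6.2,5.9,0]
    - [-6.2,5.9,0]
    - [-6.2,5.9,0]
  roll: [0,0,0,0,0,0,0,0,0,0,0,0,0,0,0,0]

```text
time: 5.45
position: [0.5076, 0.0959, 0.0792]
tool_rot: [3.14, 0.09, -0.011]
ft_force: [-8.5, 2.2, 7.0]
grip_width: 0.156
grip_force: 20.0
```

Run:
```python
from chk import *
s=monitor.get_state();d=s['position']-piv;print(s['position'],np.hypot(*d[:2]),(np.arctan2(d[1],d[0])-np.pi/2-p[2])%(2*np.pi))
```

```text
[0.50755981 0.09588154 0.07920378] 0.06534513096016241 1.6681423880706143
```

>>> move_arm:
  slide:
    - [0,0,0]
    - [0,0,0]
    - [0,0,0]
    - [0,0,0]
    - [0,0,-1]
    - [0,0,-3]
    - [0,0,-6]
    - [0,0,-9]
    - [0,0,-10]
    - [0,0,-10]
    - [0,0,-10]
  roll: [0,0,0,0,0,0,0,0,0,0,0]
  gripper: 5.5

```text
time: 6.55
position: [0.5106, 0.0945, 0.1787]
tool_rot: [3.14, 0.087, -0.002]
ft_force: [0.5, 0.1, -0.6]
grip_width: 0.632
grip_force: 0.0
```

Run:
```python
from chk import *
import cv2
from bench import cams
s=monitor.get_state();print(s['time'],s['position'],yang(s),'want',p[2]-np.pi/2,in_tool(s,J([-.097,0,.035])))
cv2.imwrite('pics/top1.png',cv2.resize(cams.get_image('top')[140:270,50:230,::-1],None,fx=4,fy=4))
```

```text
6.55 [0.51055988 0.09452425 0.17872859] -1.5151223986923006 want -1.6416963267948965 [  2.76364642 -13.7169927   14.36510306]
```

View pics/top1.png

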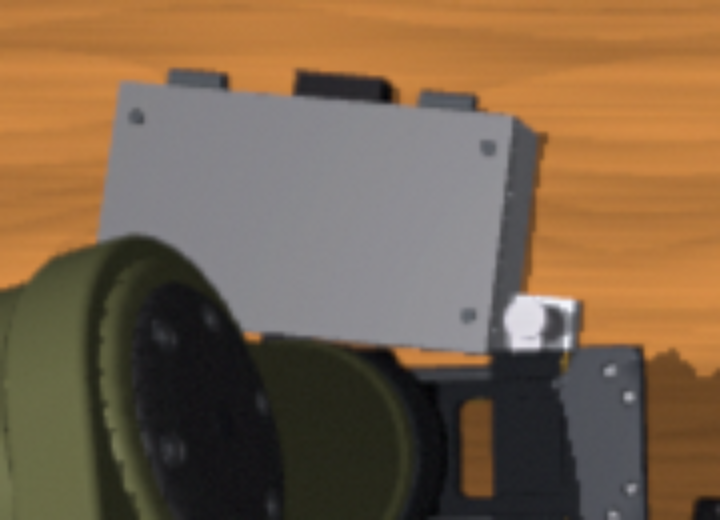

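The lid is clear and the lever points out to the front, hidden under the gripper. On to above the tab.

>>> move_arm:
  slide:
    - [0.3,-1.5,0]
    - [1,-4.5,0]
    - [1.6,-8,0]
    - [2.2,-11,0]
    - [2.7,-13.3,0]
    - [2.8,-13.7,1]
    - [2.8,-13.7,3]
    - [2.8,-13.7,4]
    - [2.8,-13.7,4]
    - [2.8,-13.7,4]
  roll: [0.02,0.05,0.08,0.11,0.126,0.126,0.126,0.126,0.126,0.126]

```text
time: 7.6
position: [0.5313, 0.2321, 0.1391]
tool_rot: [3.139, -0.112, -0.001]
ft_force: [-0.7, -1.2, 1.0]
grip_width: 0.638
grip_force: 0.0
```

Run:
```python
from chk import *
import cv2
from bench import cams
s=monitor.get_state();print(s['time'],s['position'],yang(s),in_tool(s,J([-.097,0,.035])))
c=cams.get_calibration('wrist')
cv2.imwrite('pics/w2.png',cams.get_image('wrist')[:,:,::-1])
for P in [J([-.115,.012,.06]),J([-.115,-.012,.06]),J([-.065,.012,.06]),J([-.065,-.012,.06]),post(1.65,.114)]:
    q=c['mtx']@(c['R']@P+c['t']);print('pred px',q[:2]/q[2])
```

```text
7.6 [0.53130606 0.23210871 0.13908152] -1.6419613947649152 [-0.0906536  -0.08616674 10.40817685]
pred px [238.5220171  223.96129079]
pred px [269.21374563 223.97028869]
pred px [237.62002458 160.57850694]
pred px [269.98827742 160.59727335]
pred px [475.23639693 242.48225569]
```

View pics/w2.png

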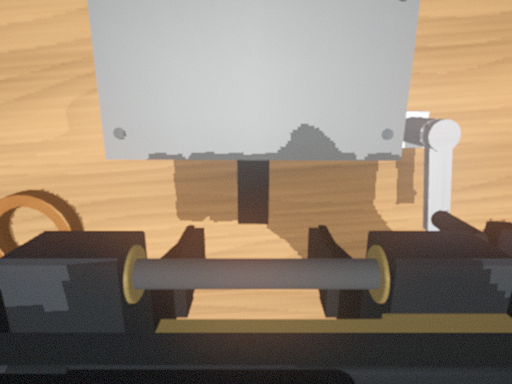

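The tab is at columns 238–269, rows 160–224, matching the prediction within 1 px. The lever points straight out to the front. I'll descend and pinch.

>>> move_arm:
  slide:
    - [0,0,0.5]
    - [0,0,2.5]
    - [0,0,5]
    - [0,0,7.5]
    - [0,0,9.5]
    - [0,0,10.4]
    - [0,0,10.4]
    - [0,0,10.4]
    - [0,0,10.4]
  roll: [0,0,0,0,0,0,0,0,0]

```text
time: 8.55
position: [0.5324, 0.2336, 0.0369]
tool_rot: [-3.139, 0.11, -0.004]
ft_force: [-0.7, -0.0, 0.0]
grip_width: 0.632
grip_force: 0.0
```

>>> move_arm:
  slide:
    - [0,0,0]
    - [0,0,0]
    - [0,0,0]
    - [0,0,0]
    - [0,0,0]
    - [0,0,0]
    - [0,0,0]
  roll: [0,0,0,0,0,0,0]
  gripper: 1.6
  squeeze: 20

```text
time: 9.25
position: [0.5315, 0.2345, 0.0357]
tool_rot: [-3.138, 0.109, -0.001]
ft_force: [1.5, 4.0, -2.4]
grip_width: 0.271
grip_force: 20.0
```

Run:
```python
from chk import *
s=monitor.get_state();print(s['time'],s['position'],in_tool(s,J([-.097,0,.035])))
g=lambda f:J([.065-.162*np.cos(f),0,.05+.162*np.sin(f)])
f0=np.arcsin(.004/.162)
for f in np.arange(.1,1.41,.1): print(round(f,1),in_tool(s,g(f+f0)-g(f0)+s['position']).round(1))
```

```text
9.25 [0.53150341 0.23453771 0.03571954] [-0.10277851  0.16530481  0.0715584 ]
0.1 [ 0.1 -0.  -1.6]
0.2 [ 0.4 -0.  -3.2]
0.3 [ 0.8 -0.  -4.8]
0.4 [ 1.4 -0.  -6.3]
0.5 [ 2.2 -0.  -7.7]
0.6 [ 3.1 -0.  -9.1]
0.7 [  4.1  -0.  -10.3]
0.8 [  5.2  -0.  -11.5]
0.9 [  6.4  -0.  -12.5]
1.0 [  7.8  -0.  -13.4]
1.1 [  9.2  -0.  -14.2]
1.2 [ 10.7  -0.  -14.8]
1.3 [ 12.3  -0.  -15.3]
1.4 [ 13.8  -0.  -15.6]
```

Pinched at 24 mm, the tab's width. Now I lift along the arc to about 1.35 rad.

>>> move_arm:
  slide:
    - [0,0,-0.6]
    - [0.1,0,-1.6]
    - [0.4,0,-3.2]
    - [0.8,0,-4.8]
    - [1.4,0,-6.3]
    - [2.2,0,-7.7]
    - [3.1,0,-9.1]
    - [4.1,0,-10.3]
    - [5.2,0,-11.5]
    - [6.4,0,-12.5]
    - [7.8,0,-13.4]
    - [9.2,0,-14.2]
    - [10.7,0,-14.8]
    - [12.3,0,-15.3]
    - [13.1,0,-15.5]
    - [13.1,0,-15.5]
    - [13.1,0,-15.5]
    - [13.1,0,-15.5]
  roll: [0,0,0,0,0,0,0,0,0,0,0,0,0,0,0,0,0,0]

```text
time: 11.05
position: [0.662, 0.2245, 0.1907]
tool_rot: [-3.139, 0.109, -0.002]
ft_force: [-0.7, 3.9, 1.5]
grip_width: 0.275
grip_force: 20.0
```

Still gripping. I'll release, rise straight up, back off toward the robot and look.

>>> move_arm:
  slide:
    - [0,0,0]
    - [0,0,0]
    - [0,0,0]
    - [0,0,0]
    - [0,0,-1]
    - [0,0,-3]
    - [0,0,-6]
    - [0,0,-9]
    - [0,0,-12]
    - [-2,3,-13]
    - [-5,6,-13]
    - [-8,10,-13]
    - [-11,14,-13]
    - [-13,18,-13]
    - [-14,22,-13]
    - [-15,25,-13]
    - [-15,25,-13]
    - [-15,25,-13]
    - [-15,25,-13]
  roll: [0,0,0,0,0,0,0,0,0,0,0,0,0,0,0,0,0,0,0]
  gripper: 5

```text
time: 12.95
position: [0.4952, -0.0134, 0.3211]
tool_rot: [-3.139, 0.107, -0.001]
ft_force: [-0.1, 0.4, -0.1]
grip_width: 0.574
grip_force: 0.0
```

Run:
```python
from chk import *
import cv2
from bench import cams
a=cams.get_image('scene')[:,:,::-1]
cv2.imwrite('pics/s2.png',cv2.resize(a[110:370,170:512],None,fx=2,fy=2))
c=cams.get_calibration('scene')
for f in (1.05,1.35):
  P=J([.065-.18*np.cos(f),0,.05+.18*np.sin(f)]);q=c['mtx']@(c['R']@P+c['t']);print(f,'tab end px in crop',(q[:2]/q[2]-[170,110])*2)
for P in (post(1.65,.114),post(1.0,.114)):
  q=c['mtx']@(c['R']@P+c['t']);print('post px',(q[:2]/q[2]-[170,110])*2)
```

```text
1.05 tab end px in crop [437.43178388 231.05048955]
1.35 tab end px in crop [413.05023758 248.0536463 ]
post px [353.59661686 181.07921337]
post px [376.39394681 202.08876173]
```

View pics/s2.png

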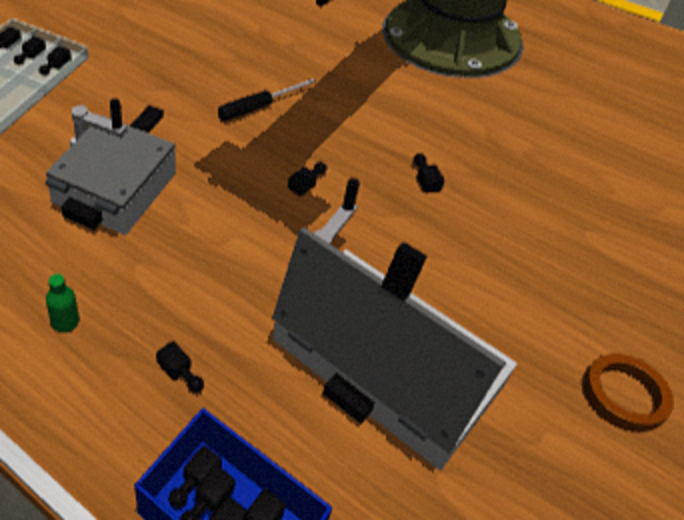

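The lid stands steeply open, with its tab end near (413,248), which matches 1.35 rad. The post is at (353,181), matching about 1.65 rad, the narrow latch is still closed, and the gripper touches nothing.

```bash
python3 -c "
from bench import workorder; print(workorder.close_job())"
```

```text
the job is handed in; nothing more can be done
None
```

The job is handed in: the wide jig's latch is swung out to about 1.65 rad, its lid stands open on its own at about 77°, the narrow jig is untouched, and it took about 13 s.

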